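# Seat a board carrier on its three-point stage and swing the keeper over

## Task

Lift the aluminium board carrier by its orange handle and set it gently on the XY stage so that all three ball feet are fully home: the red-marked foot in the red-ringed cone, its neighbour in the groove, the third on the flat. The stage top has been wound off-centre by an unknown amount, so feel for the seats with light force rather than pressing. Then swing the blue keeper arm all the way round over the carrier, let go, and leave the other bench things where they are.

Things in the scene. Friction and masses are not known exactly. Their poses are not given: they have to be found in the camera images.
- stage: XY stage fixed to the bench: dark housing 170 (x) by 217 (y, -122 to +95) by 34 mm high; origin at the bench, z up. On it an aluminium seat plate with cone, groove and flat, wound off its nominal place by up to 12 mm either way in the stage's x and in y, unreported; never turned, and locked: it does not give way. Nominal places below are for no shift. Carrier contact must stay gentle, under 25 N
- cone_nominal (a point): nominal centre of the mouth of the cone (countersink with 45 degree walls, mouth 11 mm across, red ring round it), level with the raised top: x +30, y -45, z 58 mm from the stage's origin. The true cone lies up to 12 mm off in x and in y
- groove_nominal (a point): nominal middle of the mouth of the V groove (45 degree walls, 11 mm wide, 54 mm long, running along the stage's y; its line passes through the cone): x +30, y +45, z 58 mm from the stage's origin. Shifted together with the cone
- carrier_handle (a point): middle of the handle bar, where to grip from above; axes as the carrier. An orange round bar 14 mm thick along the carrier's y, 38 mm long between two black upright side plates (28 mm wide in x, 6 mm thick, tops 8 mm above the bar's middle). It is 38 mm above the plate's top and 48 mm above the feet's centres. Fingers straddle it along x, between the side plates
- foot_cone (a point): centre of the ball foot under the red dot, for the cone; at x +30, y -45 mm from the handle's middle, 48 mm below it
- foot_groove (a point): centre of the ball foot for the groove; at x +30, y +45 mm from the handle's middle, 48 mm below it
- foot_flat (a point): centre of the ball foot for the flat; at x -45, y 0 mm from the handle's middle, 48 mm below it
- keeper (a joint): blue keeper arm's angle about its upright pivot: 0 = parked along the stage's -x beside the seat plate; grows clockwise seen from above to its stop at 1.57 = along the stage's +y, over the carrier. Light friction (0.04 N m, about 1 N at the pin); stays where left. Arm 68 mm long, 12 wide, 8 thick, underside 73 mm above the bench: clears a carrier that is fully home by 2 mm
- keeper_pivot (a point): point on the keeper's pivot axis, at the height of the pin's middle, at x +36, y -108, z 96 mm from the stage's origin
- keeper_pin (a point): middle of the keeper's black upright pin, 12 mm diameter, 30 mm tall (top 111 mm above the bench), 48 mm from the pivot; push it or pinch it lightly from above
- breadboard: bystander: white breadboard with a few components, 55 by 83 mm, 10 mm thick (parts on it to 26 mm); origin under its centre
- screwdriver: bystander: black-handled screwdriver, 160 mm long, lying along its x; origin under its middle
- flux_jar: bystander: amber jar, 44 mm across, 50 mm tall; origin under its centre
- tip_tin: bystander: open steel tin, 64 mm across, 35 mm tall; origin under its centre
- parts_tray: bystander: red four-part tray, 100 by 140 mm, 30 mm tall; origin under its centre
- pcb_spare: bystander: green circuit board block, 70 by 50 mm, 8 mm thick; origin under its centre
- carrier: aluminium plate 110 (x, -58 to +52) by 128 (y) mm, 6 mm thick, with green circuit boards, about 0.6 kg, on three steel ball feet 12 mm across that hold it 10 mm off the bench. Origin level with the feet's undersides, 54 mm below the handle bar's middle. Home on the stage, its origin is over the seat plate's middle
- stage_mid (a point): nominal middle of the seat plate, 58 mm above the bench. The half with x from -4 to +70 mm (y -80 to +80) is raised, its top at 58 mm; the half with x -80 to -4 mm is the flat seat, 3 mm lower. Seats and feet are polished steel, friction about 0.12. Home: feet centres 61 mm above the bench, carrier level and with its axes along the stage's. A foot on the raised top beside its seat is 3 mm too high
Mind the look-alikes: they are no part of the job. What is shaped like the carrier but purple or turquoise is not meant.

How it is judged:
On the way, in this order (a step that is already met when the one before it is completed fails the run):
1. all three ball feet are home in their seats (z of foot_cone in the frame of stage between 0.0592 and 0.0619 m and z of foot_groove in the frame of stage between 0.0592 and 0.0619 m and z of foot_flat in the frame of stage between 0.0592 and 0.0619 m and horizontal distance between foot_cone and cone_nominal below 0.022 m and horizontal distance between foot_groove and groove_nominal below 0.022 m), for 0.3 s.
2. then the keeper is swung over the carrier (value of joint keeper above 1.4 rad), for 0.2 s.
At the end, for the whole second after the job is handed in: All three feet centres are 59.2 to 61.9 mm above the stage's underside (61 when home, 64 beside a seat), the cone foot and the groove foot each within 22 mm of their seat's nominal place, the carrier is level within 0.015 rad and at rest, and the keeper stands at more than 1.4 rad (all of step 1 and value of joint keeper above 1.4 rad and angle between carrier_handle's own z axis and vertical below 0.015 rad and linear speed of carrier below 0.01 m/s); the robot touches nothing.
It fails at once if the carrier is pressed, dropped or jammed against the stage or its keeper with more than 25 N (contact force between carrier and stage above 25 N).
It fails at once if the carrier is dropped: it moves faster than 0.3 m/s with no finger on it (contact force between carrier and the fingers below 0.3 N and linear speed of carrier above 0.3 m/s).
It fails at once if the carrier is tipped by more than 0.4 rad (angle between carrier_handle's own z axis and vertical above 0.4 rad).
It fails at once if another bench thing is moved by more than 20 mm (distance of any of breadboard, screwdriver, flux_jar, tip_tin, parts_tray, pcb_spare from where it was at the start of the episode above 0.02 m).
It also fails if it takes over 72 s, if anything falls off the work surface, if the arm or the gripper's body presses on something with over 40 N, if the wrist force passes 120 N, or if a joint passes its speed limit or range.

## Robot

A 6-joint arm with a two-finger parallel gripper is mounted at the origin on the work surface. World frame = base frame: x ahead of the robot, y to its left, z up, the work surface at z = 0. Lengths are in m, angles in rad, forces in N, time in s.
With the tool pointing down it reaches from about 0.3 to 0.825 m from the base axis. Payload 5.4 kg.
Tool frame: the origin (TCP) lies at the very end of the fingers, on their centre line; the grasp point (between the pads) lies 19 mm behind it (arm.pinch_z is the z of the grasp point in the tool frame, in m); z points along the fingers, y is the line along which they close (so a half turn about z gives the same grasp; the last joint's range is limited). The gripper opens to 92 mm and grips with 3 to 60 N. Pads are 20 mm wide; open, the fingers measure 128 mm over their backs; the gripper's body (75 mm by 189 mm) begins 69 mm behind the grasp point.
Start: joints at [-1.52, 0.158, 1.597, -0, 1.386, -0.21], TCP at [0.148, -0.556, 0.215] pointing down, gripper open.
Joint ranges: [-2.91, 2.91], [-0.94, 2.29], [0.18, 2.7], [-1.29, 4.43], [0.17, 2.64], [-3, 3]. Speed limits (rad/s): [2.57, 2.57, 3.14, 3.14, 3.14, 3.14].

## Interface

Orientations are given as a unit quaternion [x, y, z, w].
In Python, from workcell import arm gives the robot as it stands.
- The arm moves only by the tool step_arm, never from a script. Its argument "increments" is a list of rows, each a list of 4 numbers: the shift along the tool's x, y, z in mm, then the turn about the tool's z in degrees. In form: [[tx, ty, tz, yaw], ...]. A call has 1 to 5 rows; each row shifts and turns the commanded pose from where the row before left it, along the tool's axes as they then stand; what a row does not reach is not made up. A row lasts 1/8 s, in which the tool goes at most 62.5 mm and 10.7 degrees, less where a joint would pass 70% of its speed; a pose out of reach is approached as far as the arm can. A call with a gripper value outside its range is refused whole. "hand" is the opening, from 0 (shut) to 1 (fully open), set as the call begins (left out, the last holds). The fingers move at their own pace and stop on an object; the grip force is fixed at half the most. Time passes only in rows, so rows that do not move let the fingers close. It gives the time, the measured TCP pose, the force, the opening and the grip force at its end, in the units of the state.
- arm.sense(): the state, without advancing time (a new reading comes with each control period).
- arm.capture(name): name is "scene" or "top" or "wrist"; returns a dict with "frame" (384x512x3 uint8, blue, green, red), "camera_matrix" (3x3 intrinsics, pixels), "R" (3x3) and "t" (3): a world point X has camera coordinates R X + t. Camera axes: x right, y down, z forward; pixel columns grow to the right and rows downward; lengths in m; the calibration is good to about 2 mm. A picture is of the moment at which its call begins. There is no depth.
- arm.sign_off(): hands the job in; it is judged then, once.
The state is a dict: "clock": time; "joint_positions": joint angles; "joint_velocities": joint speeds; "joint_efforts": joint torques, N m; "eef_pos": TCP position; "ee_rot": TCP orientation; "contact_force": force on the tool from outside, world axes, zero at the start; "wrist_torque": the same for the moment, N m; "grip_width": opening from 0.0 (shut) to 1.0 (fully open); "finger_force": force on a finger pad.
Only numpy, scipy, OpenCV 4.12 (cv2) and the standard library are available. Lean on these libraries where they do the work, as an engineer would, in place of code of your own. Each camera call takes 0.05 s, during which the arm holds its last target. There are 200 camera calls.

## Working session

There is one attempt and no reset: what is moved stays moved. The work goes in short steps, Python scripts to look and compute and a tool call to move; the robot and the scene stay as the last step left them, time stands still between calls to the robot, and variables do not carry over. Pictures are saved under pics/ and viewed, at most 10 in all, crops included, and the job is handed in when it is done.

Besides the shell and the picture viewer there is one more tool, called after "Emit:" in YAML: its name, and indented under it one key for each argument. step_arm: Moves the arm, as the interface text tells. Its arguments: {"type":"object","properties":{"increments":{"type":"array","items":{"type":"array","items":{"type":"number"}}},"hand":{"type":"number"}},"required":["increments"]}

```bash
mkdir -p pics
cat > h.py <<'E'
import numpy as np, cv2
from workcell import arm
def ray(c,u,v,z):
    K,R,t=map(np.array,(c["camera_matrix"],c["R"],c["t"]))
    d=R.T@np.linalg.solve(K,[u,v,1.]); o=-R.T@t
    return o+d*(z-o[2])/d[2]
def proj(c,X):
    p=np.array(c["camera_matrix"])@(np.array(c["R"])@np.array(X)+np.array(c["t"])); return p[:2]/p[2]
E
python3 - <<'E'
from h import *
a=arm.capture("top");b=arm.capture("scene")
np.save("top.npy",a,allow_pickle=True)
cv2.imwrite("pics/top.png",cv2.resize(a["frame"],(800,600),interpolation=cv2.INTER_CUBIC))
cv2.imwrite("pics/scene.png",b["frame"])
print(arm.sense());
E
```

```text
{'clock': 0.1, 'joint_positions': array([-1.52009929e+00,  1.58963755e-01,  1.59809052e+00,  9.11895827e-06,
        1.38619199e+00, -2.10132346e-01]), 'joint_velocities': array([-7.91922141e-05, -1.13981909e-03, -1.56596838e-03, -1.15329486e-03,
        9.18903736e-04, -5.39876064e-04]), 'joint_efforts': array([-7.84633175e-04, -3.86502993e+01, -3.22960353e+01,  7.02674361e-02,
        3.39554599e-02, -4.38944505e-05]), 'eef_pos': array([ 0.14821781, -0.55499383,  0.21373779]), 'ee_rot': array([ 9.91507821e-01,  1.30044446e-01,  7.03082600e-05, -8.23822498e-04]), 'contact_force': array([-0.50150678,  0.14286961, -0.03993886]), 'wrist_torque': array([ 0.06044297,  0.02791474, -0.07992448]), 'finger_force': 0.0, 'grip_width': 1.0036613205038778}
```

View pics/top.png

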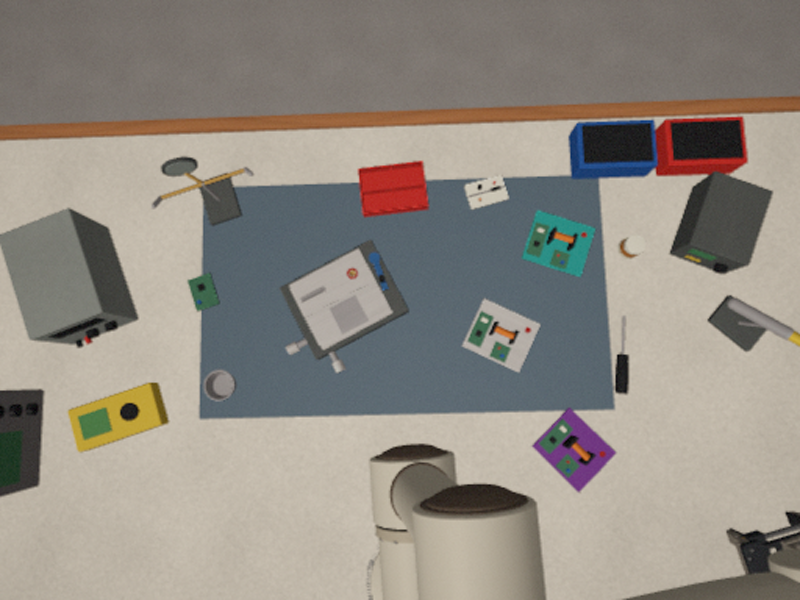

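View pics/scene.png

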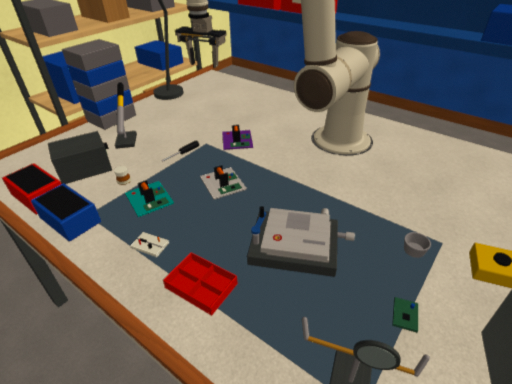

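The top view, in 800-px coordinates, shows the carrier (white/aluminium, orange handle) at (502,335) with its red dot at (527,331). The stage is at (345,300), with its cone ring at (352,273), groove at (314,293) and blue keeper at (377,270). Next I'll measure them.

Run:
```python
from h import *
c=arm.capture("top"); f=c["frame"]; hsv=cv2.cvtColor(f,cv2.COLOR_BGR2HSV)
def blobs(name,lo,hi,box,z):
    x0,y0,x1,y1=box; m=np.zeros(f.shape[:2],np.uint8)
    m[y0:y1,x0:x1]=cv2.inRange(hsv,np.array(lo),np.array(hi))[y0:y1,x0:x1]
    n,l,s,ce=cv2.connectedComponentsWithStats(m)
    for i in range(1,n):
        if s[i,4]>=4:
            r=cv2.minAreaRect(np.argwhere(l==i)[:,::-1].astype(np.float32))
            P=cv2.boxPoints(r)
            print(name,s[i,4],ce[i].round(1),ray(c,*ce[i],z).round(4),'box',[ray(c,*p,z)[:2].round(3).tolist() for p in P])
car=(290,188,350,242); st=(175,148,268,235)
blobs("orange",(8,150,100),(20,255,255),car,.054)
blobs("dot",(0,120,80),(6,255,255),car,.017); blobs("dot",(172,120,80),(180,255,255),car,.017)
blobs("plate",(0,0,150),(180,50,255),car,.016)
blobs("ring",(0,100,60),(12,255,255),st,.058)
blobs("blue",(100,120,60),(125,255,255),st,.081)
blobs("seat",(0,0,120),(180,50,255),st,.058)
o=f[148:242,175:350]; cv2.imwrite("pics/c.png",cv2.resize(o,(800,430),interpolation=cv2.INTER_CUBIC))
```

```text
orange 49 [322.7 212.4] [ 0.4886 -0.1762  0.054 ] box [[0.493, -0.156], [0.503, -0.161], [0.484, -0.196], [0.474, -0.191]]
dot 5 [337.4 210.8] [ 0.4952 -0.2291  0.017 ] box [[0.498, -0.228], [0.498, -0.231], [0.491, -0.231], [0.491, -0.228]]
plate 882 [323.1 214.2] [ 0.4855 -0.183   0.016 ] box [[0.465, -0.093], [0.563, -0.142], [0.505, -0.256], [0.409, -0.206]]
plate 13 [309.7 204.5] [ 0.5179 -0.1412  0.016 ] box [[0.518, -0.133], [0.524, -0.137], [0.518, -0.149], [0.511, -0.146]]
ring 22 [224.9 174.5] [0.6172 0.1281 0.058 ] box [[0.626, 0.137], [0.625, 0.118], [0.609, 0.118], [0.609, 0.138]]
blue 66 [240.3 167.7] [0.6331 0.077  0.081 ] box [[0.651, 0.092], [0.654, 0.073], [0.608, 0.065], [0.605, 0.084]]
blue 18 [245.4 182.2] [0.5867 0.0622 0.081 ] box [[0.594, 0.066], [0.594, 0.057], [0.578, 0.057], [0.578, 0.067]]
seat 2432 [217.2 191.5] [0.5632 0.1534 0.058 ] box [[0.596, 0.262], [0.67, 0.113], [0.533, 0.045], [0.46, 0.192]]
seat 71 [188.4 221.9] [0.4695 0.2453 0.058 ] box [[0.469, 0.267], [0.488, 0.226], [0.472, 0.218], [0.453, 0.259]]
seat 45 [214.2 230.8] [0.4396 0.1642 0.058 ] box [[0.448, 0.183], [0.458, 0.17], [0.43, 0.148], [0.42, 0.161]]
```

View pics/c.png

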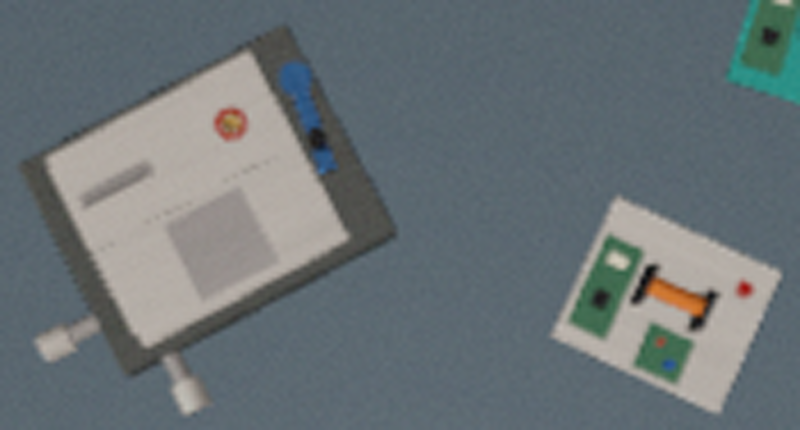

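Emit:
step_arm:
  increments:
    - [42.5,-28,0,0]
    - [42.5,-28,0,0]
    - [42.5,-28,0,0]
    - [42.5,-28,0,0]
    - [42.5,-28,0,0]
  hand: 0.6

```text
clock: 0.78
eef_pos: [0.3183, -0.364, 0.2144]
ee_rot: [0.992, 0.13, 0.0, -0.0]
contact_force: [0.4, -0.4, -0.7]
grip_width: 0.596
finger_force: 0.0
```

Emit:
step_arm:
  increments:
    - [42.5,-28,0,0]
    - [42.5,-28,0,0]
    - [42.5,-28,0,0]
    - [42.5,-28,0,0]
    - [42.5,-28,0,0]

```text
clock: 1.4
eef_pos: [0.4875, -0.1739, 0.2144]
ee_rot: [0.992, 0.13, -0.0, -0.0]
contact_force: [0.2, -1.1, 0.0]
grip_width: 0.599
finger_force: 0.0
```

Emit:
step_arm:
  increments:
    - [0,0,0,-9.7]
    - [0,0,0,-9.7]
    - [0,0,0,-9.7]
    - [0,0,0,-9.7]
    - [0,0,0,-9.7]

```text
clock: 2.02
eef_pos: [0.4865, -0.1752, 0.2142]
ee_rot: [0.849, 0.528, -0.0, -0.0]
contact_force: [-0.4, 0.3, 0.5]
grip_width: 0.601
finger_force: 0.0
```

```bash
cat >> h.py <<'E'
from scipy.spatial.transform import Rotation as Ro
def go(p,yaw_x=None):
    "increments in tool axes (mm) to world p; yaw_x = wanted world angle of tool x, deg"
    s=arm.sense(); R=Ro.from_quat(s["ee_rot"]).as_matrix()
    a=np.degrees(np.arctan2(R[1,0],R[0,0]))
    print("t",round(s["clock"],2),"pos",s["eef_pos"].round(4),"toolx",a.round(2),"F",s["contact_force"].round(1),"grip",round(s["grip_width"],3),round(s["finger_force"],1))
    print("inc",(R.T@(np.array(p)-s["eef_pos"])*1000).round(1), "yaw",None if yaw_x is None else -(yaw_x-a))
E
python3 - <<'E'
from h import *
go([.4886,-.1762,.035],63.3)
c=arm.capture("wrist"); cv2.imwrite("pics/w1.png",c["frame"])
hsv=cv2.cvtColor(c["frame"],cv2.COLOR_BGR2HSV)
print(proj(c,[.4886,-.1762,.054]), proj(c,arm.sense()["eef_pos"]))
m=cv2.inRange(hsv,(8,150,80),(20,255,255));n,l,s,ce=cv2.connectedComponentsWithStats(m)
for i in range(1,n):
    if s[i,4]>60:
        P=cv2.boxPoints(cv2.minAreaRect(np.argwhere(l==i)[:,::-1].astype(np.float32)))
        print(s[i,4],ce[i],ray(c,*ce[i],.056),[ray(c,*p,.056)[:2].round(4).tolist() for p in P])
E
```

```text
t 2.02 pos [ 0.4865 -0.1752  0.2142] toolx 63.77 F [-0.4  0.3  0.5] grip 0.601 0.0
inc [1.000e-01 2.500e+00 1.792e+02] yaw 0.4671245053074671
[259.70719943 178.7844557 ] [257.97526331 236.52118023]
433 [259.79676674 177.94457275] [ 0.48924286 -0.17506082  0.056     ] [[0.4917, -0.1542], [0.5037, -0.1601], [0.4866, -0.1954], [0.4743, -0.1893]]
534 [473.26217228 206.94569288] [ 0.67913527 -0.30374742  0.056     ] [[0.6766, -0.2794], [0.6925, -0.2873], [0.6806, -0.3271], [0.6642, -0.319]]
841 [392.20689655 307.49821641] [ 0.55928103 -0.37974288  0.056     ] [[0.5563, -0.3319], [0.5817, -0.3411], [0.5589, -0.4267], [0.5319, -0.4173]]
559 [117.50268336 317.84973166] [ 0.26720992 -0.25107832  0.056     ] [[0.2718, -0.2071], [0.2969, -0.2125], [0.2716, -0.2816], [0.2453, -0.2763]]
1282 [445.79095164 360.31825273] [ 0.59203366 -0.47651625  0.056     ] [[0.4877, -0.4167], [0.6648, -0.5039], [0.6609, -0.518], [0.4823, -0.43]]
148 [274.99324324 363.43918919] [ 0.40478014 -0.38928456  0.056     ] [[0.3679, -0.3736], [0.3698, -0.3697], [0.4448, -0.4067], [0.4431, -0.4106]]
```

View pics/w1.png

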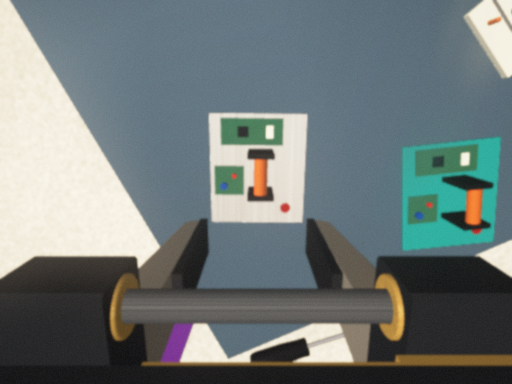

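The wrist view shows the carrier's handle at (260,178), lined up between the fingers. I'll go down and grip it.

Emit:
step_arm:
  increments:
    - [1,2.4,40,0]
    - [0,0,40,0]
    - [0,0,40,0]
    - [0,0,35,0]
    - [0,0,0,0]

```text
clock: 2.7
eef_pos: [0.4868, -0.174, 0.0568]
ee_rot: [0.851, 0.525, -0.001, -0.003]
contact_force: [-0.7, 0.1, -0.1]
grip_width: 0.599
finger_force: 0.0
```

Emit:
step_arm:
  increments:
    - [0,0,15,0]
    - [0,0,8,0]
    - [0,0,0,0]

```text
clock: 3.08
eef_pos: [0.4892, -0.1756, 0.0365]
ee_rot: [0.851, 0.526, -0.0, -0.0]
contact_force: [-0.6, -0.6, 0.4]
grip_width: 0.6
finger_force: 0.0
```

Emit:
step_arm:
  increments:
    - [0,0,0,0]
    - [0,0,0,0]
    - [0,0,0,0]
    - [0,0,0,0]
    - [0,0,0,0]
  hand: 0

```text
clock: 3.7
eef_pos: [0.4893, -0.1757, 0.0367]
ee_rot: [0.851, 0.526, -0.0, 0.0]
contact_force: [-0.0, 0.4, 1.1]
grip_width: 0.141
finger_force: 30.0
```

Emit:
step_arm:
  increments:
    - [0,0,-5,0]
    - [0,0,-15,0]
    - [0,0,-30,0]
    - [0,0,-40,0]
    - [0,0,-30,0]

```text
clock: 4.32
eef_pos: [0.4895, -0.1757, 0.159]
ee_rot: [0.851, 0.526, 0.0, 0.001]
contact_force: [0.3, -0.8, -5.7]
grip_width: 0.145
finger_force: 30.0
```

Emit:
step_arm:
  increments:
    - [0,0,-20,0]
    - [0,0,-5,0]
    - [0,0,0,0]

```text
clock: 4.7
eef_pos: [0.489, -0.1754, 0.1814]
ee_rot: [0.851, 0.526, -0.0, -0.0]
contact_force: [0.3, 0.3, -4.9]
grip_width: 0.142
finger_force: 30.0
```

Run:
```python
from h import *
go([.5703,.1551,.18],116.4)
s=arm.sense(); print(s["wrist_torque"])
c=arm.capture("wrist"); cv2.imwrite("pics/w2.png",c["frame"])
```

```text
t 4.7 pos [ 0.489  -0.1754  0.1814] toolx 63.44 F [ 0.3  0.3 -4.9] grip 0.142 30.0
inc [332.  -75.    1.4] yaw -52.9566610612276
[-0.09792092 -0.02736678  0.02619748]
```

View pics/w2.png

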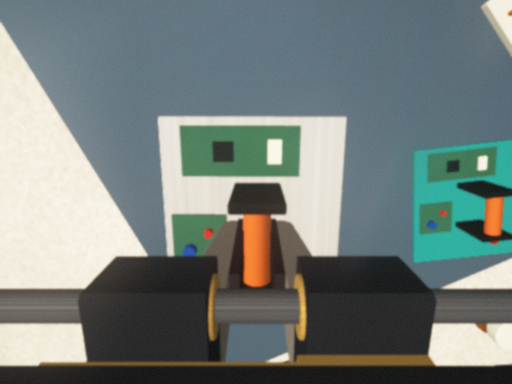

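The wrist view shows the carrier held level. I'll turn to the stage's orientation and check from which standoff the cone stays visible.

Emit:
step_arm:
  increments:
    - [0,0,0,-9]
    - [0,0,0,-9]
    - [0,0,0,-9]
    - [0,0,0,-9]
    - [0,0,0,-9]

```text
clock: 5.38
eef_pos: [0.4884, -0.1751, 0.18]
ee_rot: [0.583, 0.813, -0.0, -0.001]
contact_force: [0.5, 0.5, -5.2]
grip_width: 0.141
finger_force: 30.0
```

Emit:
step_arm:
  increments:
    - [0,0,0,-8]
    - [0,0,0,0]

```text
clock: 5.62
eef_pos: [0.4885, -0.1752, 0.1803]
ee_rot: [0.527, 0.85, 0.0, -0.001]
contact_force: [-0.1, 0.0, -5.7]
grip_width: 0.143
finger_force: 30.0
```

Run:
```python
from h import *
c=arm.capture("wrist"); s=arm.sense(); R=Ro.from_quat(s["ee_rot"]).as_matrix()
for d in (80,100,120,140,160,180,200): 
    X=s["eef_pos"]+R[:,0]*d/1000+R[:,1]*.03; X[2]=.058; print(d,proj(c,X).round())
# standoff 150 mm
y=np.array([-.4446,.8957,0]); 
for d in (.06,.1,.15): go(np.array([.5703,.1551,.1814])-y*d,116.4)
```

```text
80 [291.  99.]
100 [292.  75.]
120 [292.  49.]
140 [293.  23.]
160 [294.  -3.]
180 [294. -31.]
200 [295. -60.]
t 5.67 pos [ 0.4887 -0.1752  0.1805] toolx 116.29 F [ 1.   0.9 -5.5] grip 0.142 30.0
inc [200.  219.6  -0.8] yaw -0.11276733162192443
t 5.67 pos [ 0.4887 -0.1752  0.1805] toolx 116.29 F [ 1.   0.9 -5.5] grip 0.142 30.0
inc [160.  219.7  -0.9] yaw -0.11276733162192443
t 5.67 pos [ 0.4887 -0.1752  0.1805] toolx 116.29 F [ 1.   0.9 -5.5] grip 0.142 30.0
inc [110.  219.8  -1. ] yaw -0.11276733162192443
```

Emit:
step_arm:
  increments:
    - [23,44,0,0]
    - [23,44,0,0]
    - [23,44,0,0]
    - [23,44,0,0]
    - [23,44,0,0]

```text
clock: 6.3
eef_pos: [0.6356, 0.0268, 0.1808]
ee_rot: [0.528, 0.849, -0.0, -0.0]
contact_force: [1.0, -0.6, -4.5]
grip_width: 0.146
finger_force: 30.0
```

Emit:
step_arm:
  increments:
    - [0,0,0,0]
    - [0,0,0,0]

```text
clock: 6.55
eef_pos: [0.6344, 0.0252, 0.1807]
ee_rot: [0.527, 0.85, -0.001, -0.001]
contact_force: [-0.7, -0.7, -5.1]
grip_width: 0.144
finger_force: 30.0
```

```bash
cat >> h.py <<'E'
def ring(c,z=.058):
    f=c["frame"]; hsv=cv2.cvtColor(f,cv2.COLOR_BGR2HSV)
    m=cv2.inRange(hsv,(0,110,60),(9,255,255))|cv2.inRange(hsv,(170,110,60),(180,255,255))
    n,l,s,ce=cv2.connectedComponentsWithStats(m)
    for i in range(1,n):
        if s[i,4]>80:
            p=np.argwhere(l==i)[:,::-1].astype(np.float32); e=cv2.fitEllipse(cv2.convexHull(p))
            print(s[i],e, ray(c,*e[0],z).round(4))
E
python3 - <<'E'
from h import *
go([.5703,.1551,.1814],116.4)
c=arm.capture("wrist"); cv2.imwrite("pics/w3.png",c["frame"]); np.save("w3.npy",c,allow_pickle=True)
ring(c); print(proj(c,[.6172,.1281,.058]))
E
```

```text
t 6.55 pos [0.6344 0.0252 0.1807] toolx 116.39 F [-0.7 -0.7 -5.1] grip 0.144 30.0
inc [144.9   0.3  -0.6] yaw -0.01255729658227267
[282  60  25  27 260] ((294.2149963378906, 72.7911605834961), (25.120370864868164, 26.71422576904297), 8.626029014587402) [0.6184 0.13   0.058 ]
[  339   156   145   134 10395] ((411.50103759765625, 225.05508422851562), (134.15769958496094, 151.76812744140625), 57.41481018066406) [0.7844 0.058  0.058 ]
[242 229  30  59 185] ((257.8497009277344, 257.85150146484375), (34.96073532104492, 65.19206237792969), 4.208703994750977) [ 0.6673 -0.0385  0.058 ]
[291.91555293  74.24196298]
```

View pics/w3.png

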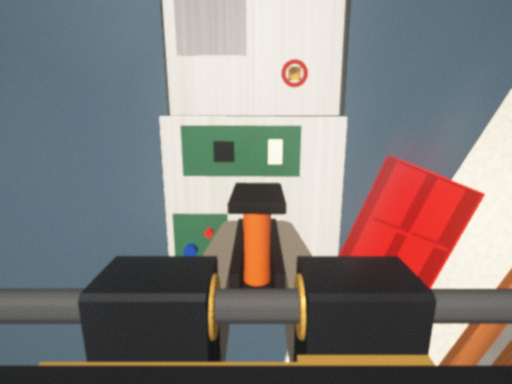

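The view shows the cone ring at (294,73), and the carrier's front edge at row ~116 sits parallel to the seat plate. I'll check the carrier's offset in the grip from its front corners.

Run:
```python
from h import *
c=np.load("w3.npy",allow_pickle=True).item(); s=arm.sense(); R=Ro.from_quat(s["ee_rot"]).as_matrix()
g=cv2.cvtColor(c["frame"],cv2.COLOR_BGR2GRAY).astype(int)
print("col@200-330 rows108-124",g[108:124,195:325].mean(1).round())
print("left",g[125:150,152:172].mean(0).round(),"right",g[125:150,335:356].mean(0).round())
zt=s["eef_pos"][2]-.0206
for n,(u,v) in dict(L=(161,117),Rr=(346,117),M=(253,116)).items():
    print(n,(R.T@(ray(c,u,v,zt)-s["eef_pos"])*1000).round(1))
print("cone rel", (R.T@(ray(c,294.2,72.8,.058)-s["eef_pos"])*1000).round(1))
```

```text
col@200-330 rows108-124 [234. 234. 234. 234. 234. 232. 225. 206. 210. 228. 234. 234. 234. 234.
 234. 233.]
left [122. 122. 123. 123. 123. 122. 126. 143. 180. 214. 228. 230. 231. 232.
 233. 233. 234. 233. 233. 233.] right [234. 234. 233. 233. 234. 234. 234. 234. 233. 228. 208. 172. 140. 128.
 125. 125. 124. 124. 124. 123. 123.]
L [ 66.1 -54.8  20.7]
Rr [66.1 52.  20.6]
M [66.7 -1.6 20.6]
cone rel [101.4  32.6 122.9]
```

Emit:
step_arm:
  increments:
    - [30,0,0,0]
    - [40,0.5,0,0]
    - [40,0,0,0]
    - [25,0,0,0]
    - [9.5,0,0,0]

```text
clock: 7.22
eef_pos: [0.5703, 0.1549, 0.1816]
ee_rot: [0.527, 0.85, -0.0, -0.0]
contact_force: [0.0, -0.7, -5.7]
grip_width: 0.141
finger_force: 30.0
```

Emit:
step_arm:
  increments:
    - [0,0,20,0]
    - [0,0,30,0]
    - [0,0,15,0]
    - [0,0,8,0]
    - [0,0,0,0]

```text
clock: 7.85
eef_pos: [0.5713, 0.1545, 0.1087]
ee_rot: [0.527, 0.85, -0.0, 0.0]
contact_force: [-0.1, -0.4, -5.4]
grip_width: 0.143
finger_force: 30.0
```

Emit:
step_arm:
  increments:
    - [0,0,2,0]
    - [0,0,0,0]
    - [0,0,0,0]

```text
clock: 8.22
eef_pos: [0.5714, 0.155, 0.1071]
ee_rot: [0.527, 0.85, 0.0, 0.0]
contact_force: [-0.2, -0.4, -5.2]
grip_width: 0.14
finger_force: 30.0
```

Run:
```python
from h import *
go([.5705,.1553,.0916],116.4); print(arm.sense()["wrist_torque"])
c=arm.capture("top");
```

```text
t 8.22 pos [0.5714 0.155  0.1071] toolx 116.45 F [-0.2 -0.4 -5.2] grip 0.14 30.0
inc [ 0.7 -0.7 15.5] yaw 0.04886642160091981
[-0.00492003 -0.17182683 -0.01852156]
```

Emit:
step_arm:
  increments:
    - [0,0,3,0]
    - [0,0,3,0]
    - [0,0,2,0]
    - [0,0,1,0]
    - [0,0,0,0]

```text
clock: 8.9
eef_pos: [0.5711, 0.1549, 0.0975]
ee_rot: [0.527, 0.85, -0.0, -0.0]
contact_force: [0.1, -0.3, -3.6]
grip_width: 0.14
finger_force: 30.0
```

Emit:
step_arm:
  increments:
    - [0,0,1,0]
    - [0,0,0,0]

```text
clock: 9.15
eef_pos: [0.5711, 0.1549, 0.0966]
ee_rot: [0.527, 0.85, -0.0, -0.0]
contact_force: [0.2, -0.1, -5.6]
grip_width: 0.145
finger_force: 30.0
```

Emit:
step_arm:
  increments:
    - [0,0,1,0]
    - [0,0,0,0]

```text
clock: 9.4
eef_pos: [0.5711, 0.1549, 0.0955]
ee_rot: [0.527, 0.85, -0.0, -0.0]
contact_force: [-0.5, 0.1, -4.8]
grip_width: 0.141
finger_force: 30.0
```

Emit:
step_arm:
  increments:
    - [0,0,1,0]
    - [0,0,0,0]

```text
clock: 9.65
eef_pos: [0.5711, 0.1549, 0.0945]
ee_rot: [0.527, 0.85, -0.0, -0.0]
contact_force: [0.8, -0.1, -5.7]
grip_width: 0.138
finger_force: 30.0
```

Emit:
step_arm:
  increments:
    - [0,0,0.7,0]
    - [0,0,0,0]

```text
clock: 9.9
eef_pos: [0.5711, 0.1549, 0.0938]
ee_rot: [0.527, 0.85, -0.0, -0.0]
contact_force: [0.0, 0.0, -5.2]
grip_width: 0.138
finger_force: 30.0
```

Emit:
step_arm:
  increments:
    - [0,0,0.7,0]
    - [0,0,0,0]

```text
clock: 10.15
eef_pos: [0.5711, 0.1549, 0.0932]
ee_rot: [0.527, 0.85, -0.0, -0.0]
contact_force: [-0.8, -0.3, -5.7]
grip_width: 0.139
finger_force: 30.0
```

Emit:
step_arm:
  increments:
    - [0,0,0.6,0]
    - [0,0,0,0]

```text
clock: 10.4
eef_pos: [0.5713, 0.155, 0.0928]
ee_rot: [0.527, 0.85, 0.0, 0.0]
contact_force: [-0.8, 0.3, -3.6]
grip_width: 0.14
finger_force: 30.0
```

Emit:
step_arm:
  increments:
    - [0,0,0.5,0]
    - [0,0,0,0]

```text
clock: 10.65
eef_pos: [0.5715, 0.1549, 0.0925]
ee_rot: [0.527, 0.85, 0.0, 0.0]
contact_force: [0.4, 0.8, -2.0]
grip_width: 0.14
finger_force: 30.0
```

Run:
```python
from h import *
go([.5711,.1549,.0916],116.4); s=arm.sense();R=Ro.from_quat(s["ee_rot"]).as_matrix(); print("F tool",R.T@s["contact_force"],"T tool", R.T@s["wrist_torque"], s["ee_rot"])
```

```text
t 10.65 pos [0.5715 0.1549 0.0925] toolx 116.44 F [ 0.4  0.8 -2. ] grip 0.14 30.0
inc [ 0.2 -0.4  0.9] yaw 0.04177569267589831
F tool [0.51048655 0.67487529 2.01786903] T tool [-0.08436182 -0.09708881  0.00885724] [5.26645810e-01 8.50084702e-01 2.37117612e-04 3.64746778e-04]
```

Emit:
step_arm:
  increments:
    - [-0.2,0.8,0,0]
    - [0,0,0,0]

```text
clock: 10.9
eef_pos: [0.572, 0.1549, 0.0923]
ee_rot: [0.527, 0.85, -0.0, 0.0]
contact_force: [0.5, -0.4, -1.0]
grip_width: 0.141
finger_force: 30.0
```

Emit:
step_arm:
  increments:
    - [0,0,0.5,0]
    - [0,0,0,0]

```text
clock: 11.15
eef_pos: [0.5722, 0.1549, 0.0922]
ee_rot: [0.527, 0.85, -0.0, 0.0]
contact_force: [-1.8, -1.2, 2.4]
grip_width: 0.139
finger_force: 30.0
```

Run:
```python
from h import *
go([.5711,.1549,.0916],116.4); s=arm.sense();R=Ro.from_quat(s["ee_rot"]).as_matrix(); print("F tool",R.T@s["contact_force"],"T tool", R.T@s["wrist_torque"], s["ee_rot"])
```

```text
t 11.15 pos [0.5722 0.1549 0.0922] toolx 116.45 F [-1.8 -1.2  2.4] grip 0.139 30.0
inc [ 0.5 -1.   0.6] yaw 0.04622509968798738
F tool [-0.25604606 -2.11575542 -2.39828135] T tool [ 0.48259207 -0.32136707 -0.02680778] [ 5.26612856e-01  8.50105166e-01 -6.26697827e-05  3.20451737e-04]
```

Emit:
step_arm:
  increments:
    - [0,-0.3,-0.4,0]
    - [0,0,0,0]

```text
clock: 11.4
eef_pos: [0.572, 0.1549, 0.0922]
ee_rot: [0.527, 0.85, 0.0, 0.0]
contact_force: [-0.6, -1.1, 0.4]
grip_width: 0.144
finger_force: 30.0
```

Emit:
step_arm:
  increments:
    - [0,0,0,0]
    - [0,0,0,0]
    - [0,0,0,0]
  hand: 0.5

```text
clock: 11.78
eef_pos: [0.5717, 0.1552, 0.0919]
ee_rot: [0.527, 0.85, 0.0, -0.0]
contact_force: [-0.4, -0.2, -0.7]
grip_width: 0.442
finger_force: 0.0
```

Emit:
step_arm:
  increments:
    - [0,0,-10,0]
    - [0,0,-20,0]
    - [0,0,-40,0]
    - [0,0,-40,0]
    - [0,0,-30,0]

```text
clock: 12.4
eef_pos: [0.5726, 0.1551, 0.2361]
ee_rot: [0.527, 0.85, 0.001, 0.002]
contact_force: [0.7, 0.0, -0.8]
grip_width: 0.502
finger_force: 0.0
```

```bash
python3 - <<'E'
from h import *
go([.5711,.1549,.0916],116.4)
c=arm.capture("wrist"); cv2.imwrite("pics/w4.png",c["frame"]); np.save("w4.npy",c,allow_pickle=True)
t=arm.capture("top"); f=t["frame"][130:245,165:275]; 
s=arm.capture("scene")["frame"][190:290,230:370]
cv2.imwrite("pics/j.png",np.hstack([cv2.resize(f,(380,400),interpolation=3),cv2.resize(s,(420,400),interpolation=2)]))
cv2.imwrite("pics/both.png",np.vstack([cv2.resize(c["frame"],(400,300)),cv2.imread("pics/j.png")[:300,:400]]))
E
python3 -c "
import cv2,numpy as np
a=cv2.imread('pics/j.png');b=cv2.imread('pics/w4.png')
cv2.imwrite('pics/k.png',np.vstack([cv2.resize(a,(600,300)),cv2.resize(b,(400,300))[:, :].repeat(1,1) if 0 else np.pad(cv2.resize(b,(400,300)),((0,0),(100,100),(0,0)))]))"
```

```text
t 12.4 pos [0.5726 0.1551 0.2361] toolx 116.44 F [ 0.7  0.  -0.8] grip 0.502 0.0
inc [  0.7  -2.  144.5] yaw 0.044407552646561044
```

View pics/k.png

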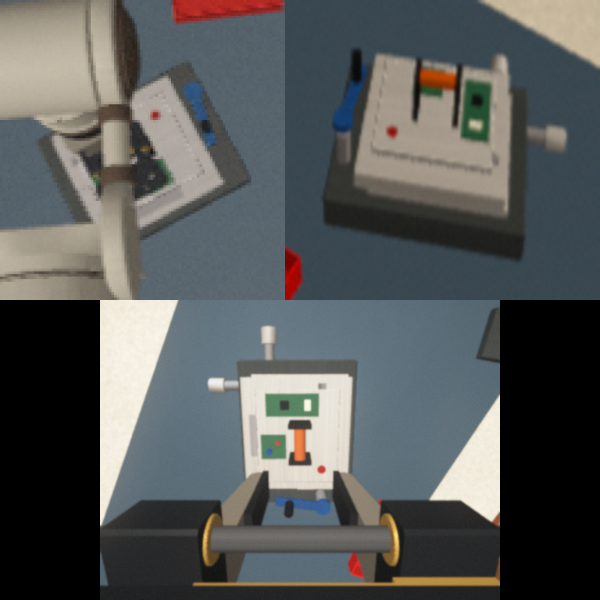

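The carrier looks seated and level, with its handle upright. The keeper is still parked, pin at about (242,266) in wrist pixels. I'll locate its pivot and pin.

Run:
```python
from h import *
c=np.load("w4.npy",allow_pickle=True).item()
f=c["frame"]; hsv=cv2.cvtColor(f,cv2.COLOR_BGR2HSV)
m=np.zeros(f.shape[:2],np.uint8); m[240:285,215:305]=cv2.inRange(hsv,(100,120,40),(125,255,255))[240:285,215:305]
p=np.argwhere(m)[:,::-1].astype(np.float32); b=cv2.boxPoints(cv2.minAreaRect(p)); print(len(p)); print([ray(c,*q,.081)[:2].round(4).tolist() for q in b])
k=np.zeros_like(m); k[240:290,225:262]=(hsv[240:290,225:262,2]<45)*255
n,l,s,ce=cv2.connectedComponentsWithStats(k)
for i in range(1,n):
    if s[i,4]>15: print("dark",s[i],ce[i],ray(c,*ce[i],.1).round(4))
t=np.load("top.npy",allow_pickle=True).item()
print("top pivot",ray(t,239.8,165.1,.081),"pin",ray(t,244.4,178.2,.103))
cone=np.array([.6186,.1289]); X=np.array([.8957,.4446]);Y=np.array([-.4446,.8957])
print("pivot if zero shift",cone+X*.006-Y*.063)
f=t["frame"]; g=cv2.cvtColor(f,cv2.COLOR_BGR2HSV)
h=np.zeros(f.shape[:2],np.uint8); h[145:236,172:270]=((g[...,1]<70)[145:236,172:270])*255
n,l,s,ce=cv2.connectedComponentsWithStats(h); i=1+s[1:,4].argmax()
k=cv2.morphologyEx((l==i).astype(np.uint8)*255,cv2.MORPH_OPEN,np.ones((9,9)))
b=cv2.boxPoints(cv2.minAreaRect(np.argwhere(k)[:,::-1].astype(np.float32))); print("housing",[ray(t,*q,.034)[:2].round(3).tolist() for q in b])
```

```text
822
[[0.5868, 0.0471], [0.5781, 0.0685], [0.6493, 0.0985], [0.6592, 0.0775]]
dark [237 259  10  18 114] [241.76315789 268.03508772] [0.5994 0.068  0.1   ]
top pivot [0.64140391 0.07856754 0.081     ] pin [0.59573313 0.06381254 0.103     ]
pivot if zero shift [0.651984  0.0751385]
housing [[0.431, 0.303], [0.725, 0.304], [0.715, -0.015], [0.423, -0.007]]
```

Emit:
step_arm:
  increments:
    - [-46,-8,0,0]
    - [-45.5,-8,0,0]
    - [0,0,0,-10]
    - [0,0,0,-10]
    - [0,0,0,-10]
  hand: 0.4

```text
clock: 13.18
eef_pos: [0.5972, 0.0658, 0.2303]
ee_rot: [0.286, 0.958, -0.0, -0.001]
contact_force: [0.2, -0.2, -0.4]
grip_width: 0.398
finger_force: 0.0
```

Emit:
step_arm:
  increments:
    - [0,0,0,-10]
    - [0,0,0,-10]
    - [0,0,0,-10]
    - [0,0,0,-10]
    - [0,0,0,-10]

```text
clock: 13.8
eef_pos: [0.5972, 0.066, 0.2303]
ee_rot: [-0.146, 0.989, 0.0, -0.001]
contact_force: [-0.4, 0.4, 0.3]
grip_width: 0.402
finger_force: 0.0
```

Emit:
step_arm:
  increments:
    - [0,0,40,-10]
    - [0,0,30,0]
    - [0,0,10,0]
    - [0,0,0,0]

```text
clock: 14.3
eef_pos: [0.5975, 0.066, 0.1512]
ee_rot: [-0.229, 0.974, 0.0, -0.001]
contact_force: [-0.7, -0.2, -0.2]
grip_width: 0.402
finger_force: 0.0
```

Run:
```python
from h import *
go([.599,.066,.092],206.4)
c=arm.capture("wrist"); cv2.imwrite("pics/w5.png",c["frame"])
for z in (.111,.096): print(proj(c,[.599,.066,z]))
s=arm.capture("scene")["frame"][150:290,210:370]
cv2.imwrite("pics/k2.png",np.hstack([cv2.resize(c["frame"],(480,360)),cv2.resize(s,(320,360),interpolation=2)]))
```

```text
t 14.3 pos [0.5975 0.066  0.1512] toolx -153.56 F [-0.7 -0.2 -0.2] grip 0.402 0.0
inc [-1.5 -0.7 59.2] yaw -359.96284887542276
[254.05261214 214.89810283]
[254.20585719 208.55081991]
```

View pics/k2.png

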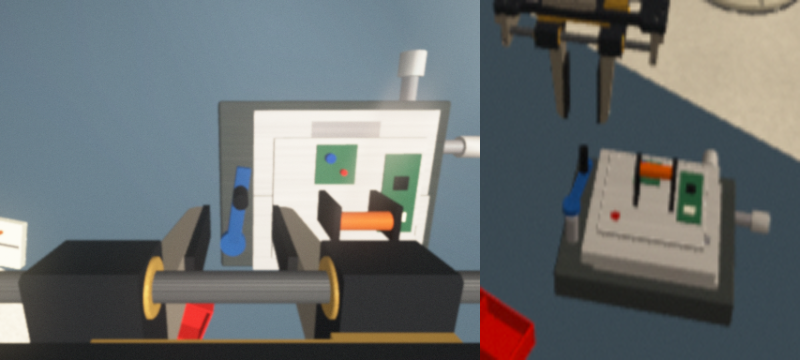

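The pin shows at about (256,210) in full-size wrist pixels, against (254,209) predicted, and it sits between the fingers. Next I'll lower the fingers and work out the arc.

Emit:
step_arm:
  increments:
    - [-1,-0.7,30,0]
    - [0,0,20,0]
    - [0,0,8,0]
    - [0,0,0,0]

```text
clock: 14.9
eef_pos: [0.5992, 0.0658, 0.0939]
ee_rot: [-0.229, 0.974, 0.0, -0.0]
contact_force: [0.8, -0.3, -0.7]
grip_width: 0.4
finger_force: 0.0
```

Run:
```python
from h import *
# w5 pose reconstruct: same pose but current capture
c=arm.capture("wrist"); cv2.imwrite("pics/w6.png",c["frame"]); go([.599,.066,.093],206.4)
f=c["frame"]; hsv=cv2.cvtColor(f,cv2.COLOR_BGR2HSV)
m=cv2.inRange(hsv,(100,140,40),(125,255,255)); m[:,:190]=0;m[:,300:]=0
n,l,s,ce=cv2.connectedComponentsWithStats(m)
for i in range(1,n):
  if s[i,4]>60:
    r=cv2.minAreaRect(np.argwhere(l==i)[:,::-1].astype(np.float32)); print(s[i],[ray(c,*q,.081)[:2].round(4).tolist() for q in cv2.boxPoints(r)])
pv=np.array([.599,.066])+.048*np.array([.8957,.4446]); print("pivot",pv)
for a in range(0,100,10):
    th=np.radians(206.4-a); print(a,(pv+.048*np.array([np.cos(th),np.sin(th)])).round(4))
```

```text
t 14.95 pos [0.5997 0.0657 0.0946] toolx -153.56 F [ 0.3 -1.1  0.1] grip 0.401 0.0
inc [0.5 0.6 1.6] yaw -359.95971090859945
[250 195  21  29 455] [[0.5979, 0.0616], [0.5814, 0.0561], [0.5782, 0.0661], [0.5946, 0.0718]]
[234 248  28  41 614] [[0.6411, 0.0717], [0.614, 0.0671], [0.6119, 0.0831], [0.6391, 0.0882]]
pivot [0.6419936 0.0873408]
0 [0.599 0.066]
10 [0.5959 0.0738]
20 [0.5943 0.082 ]
30 [0.5941 0.0904]
40 [0.5953 0.0986]
50 [0.598  0.1066]
60 [0.602  0.1139]
70 [0.6072 0.1204]
80 [0.6135 0.126 ]
90 [0.6207 0.1303]
```

Emit:
step_arm:
  increments:
    - [0,0,2,9]
    - [0,0,0,0]
    - [0,0,0,0]
  hand: 0.25

```text
clock: 15.32
eef_pos: [0.5998, 0.0657, 0.0927]
ee_rot: [-0.153, 0.988, -0.0, 0.001]
contact_force: [-0.0, 0.2, 0.3]
grip_width: 0.246
finger_force: 0.0
```

Emit:
step_arm:
  increments:
    - [-0.3,5,0,6]
    - [-0.3,5,0,6]
    - [-0.3,5,0,6]
    - [-0.3,5,0,6]
    - [-0.3,5,0,6]

```text
clock: 15.95
eef_pos: [0.5983, 0.0902, 0.0923]
ee_rot: [0.11, 0.994, -0.0, -0.0]
contact_force: [-1.9, -2.0, 0.8]
grip_width: 0.249
finger_force: 0.8
```

Run:
```python
from h import *
pv=np.array([.6447,.0814]); s=arm.sense()["eef_pos"][:2]-pv; print(np.linalg.norm(s),np.degrees(np.arctan2(s[1],s[0]))); go([0,0,0])
```

```text
0.04724397875636518 169.22525094427473
t 15.95 pos [0.5983 0.0902 0.0923] toolx 167.36 F [-1.9 -2.   0.8] grip 0.249 0.8
inc [ 564.  -218.8   92.7] yaw None
```

Emit:
step_arm:
  increments:
    - [-0.3,5,0,6]
    - [-0.3,5,0,6]
    - [-0.3,5,0,6]
    - [-0.3,5,0,6]
    - [-0.3,5,0,6]

```text
clock: 16.58
eef_pos: [0.6096, 0.1124, 0.0921]
ee_rot: [0.364, 0.932, -0.0, -0.001]
contact_force: [-1.9, -1.7, 0.5]
grip_width: 0.25
finger_force: 0.8
```

Emit:
step_arm:
  increments:
    - [-0.3,5,0,6]
    - [-0.3,5,0,6]
    - [-0.3,4,0,5]

```text
clock: 16.95
eef_pos: [0.6206, 0.1213, 0.092]
ee_rot: [0.497, 0.868, -0.0, -0.001]
contact_force: [-1.7, -0.1, 0.2]
grip_width: 0.249
finger_force: 0.7
```

Run:
```python
from h import *
pv=np.array([.6447,.0814]); s=arm.sense()["eef_pos"][:2]-pv; print(np.linalg.norm(s),np.degrees(np.arctan2(s[1],s[0]))); go([0,0,0],116.4)
c=arm.capture("scene"); cv2.imwrite("pics/s3.png",cv2.resize(c["frame"][160:290,220:380],(800,600),interpolation=2))
```

```text
0.04659527407467274 121.17156166856229
t 16.95 pos [0.6206 0.1213 0.092 ] toolx 120.4 F [-1.7 -0.1  0.2] grip 0.249 0.7
inc [ 209.3 -596.5   92.9] yaw 3.9960218995292394
```

View pics/s3.png

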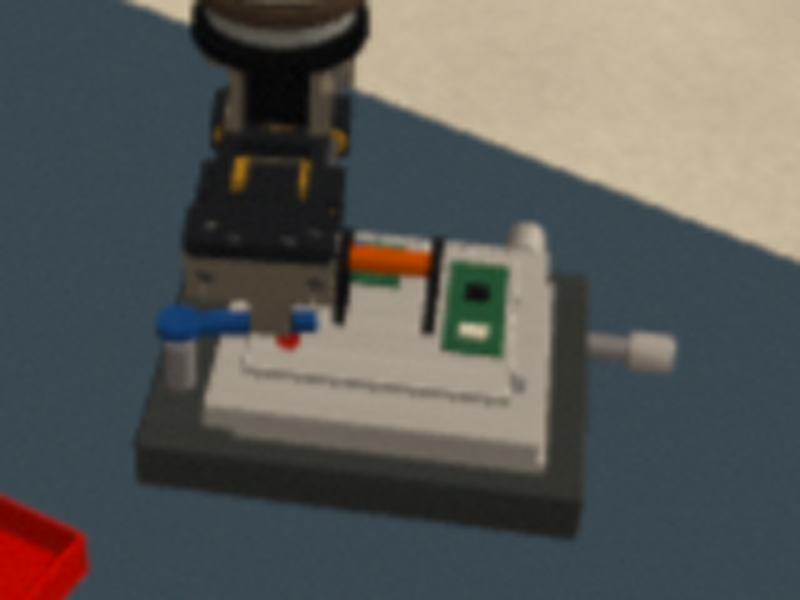

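The keeper arm (165–315,320) now lies over the carrier edge. I'll push gently on to the stop.

Emit:
step_arm:
  increments:
    - [-0.2,4,0,4]
    - [0,2.5,0,0]
    - [0,0,0,0]

```text
clock: 17.38
eef_pos: [0.627, 0.124, 0.0921]
ee_rot: [0.526, 0.851, 0.0, 0.0]
contact_force: [-0.2, 0.5, -0.7]
grip_width: 0.248
finger_force: 0.2
```

Emit:
step_arm:
  increments:
    - [0,2.5,0,0]
    - [0,0,0,0]

```text
clock: 17.62
eef_pos: [0.6293, 0.1251, 0.0921]
ee_rot: [0.526, 0.85, 0.0, 0.0]
contact_force: [-0.5, 0.7, 0.2]
grip_width: 0.249
finger_force: 0.2
```

Emit:
step_arm:
  increments:
    - [0,2,0,0]
    - [0,0,0,0]

```text
clock: 17.88
eef_pos: [0.6297, 0.1254, 0.0919]
ee_rot: [0.526, 0.85, -0.001, -0.001]
contact_force: [-5.5, -1.9, 3.1]
grip_width: 0.253
finger_force: 3.0
```

Emit:
step_arm:
  increments:
    - [0,-3,0,0]
    - [0,-3,0,0]
    - [0,0,0,0]

```text
clock: 18.25
eef_pos: [0.6256, 0.1232, 0.0922]
ee_rot: [0.527, 0.85, 0.0, 0.0]
contact_force: [0.4, 0.2, -0.3]
grip_width: 0.246
finger_force: 0.0
```

Emit:
step_arm:
  increments:
    - [0,0,-10,0]
    - [0,0,-20,0]
    - [0,0,-40,0]
    - [0,0,-40,0]
    - [0,0,0,0]

```text
clock: 18.88
eef_pos: [0.6286, 0.1235, 0.2085]
ee_rot: [0.527, 0.85, 0.003, 0.005]
contact_force: [-0.5, 1.0, -0.1]
grip_width: 0.253
finger_force: 0.0
```

Emit:
step_arm:
  increments:
    - [-50,0,0,0]
    - [-50,0,0,0]
    - [-50,0,0,0]
    - [-30,0,0,0]
    - [0,0,0,0]

```text
clock: 19.5
eef_pos: [0.7058, -0.04, 0.2011]
ee_rot: [0.528, 0.849, -0.0, -0.0]
contact_force: [-0.1, 0.0, -0.4]
grip_width: 0.248
finger_force: 0.0
```

Run:
```python
from h import *
go([0,0,0],116.4)
a=arm.capture("scene")["frame"][160:290,220:380]; w=arm.capture("wrist")["frame"]; t=arm.capture("top")["frame"][130:245,165:275]
cv2.imwrite("pics/f.png",np.hstack([cv2.resize(a,(440,360),interpolation=2),cv2.resize(t,(344,360),interpolation=2)]))
```

```text
t 19.5 pos [ 0.7058 -0.04    0.2011] toolx 116.27 F [-0.1  0.  -0.4] grip 0.248 0.0
inc [ 348.2 -615.   201.8] yaw -0.12662549155078295
```

View pics/f.png

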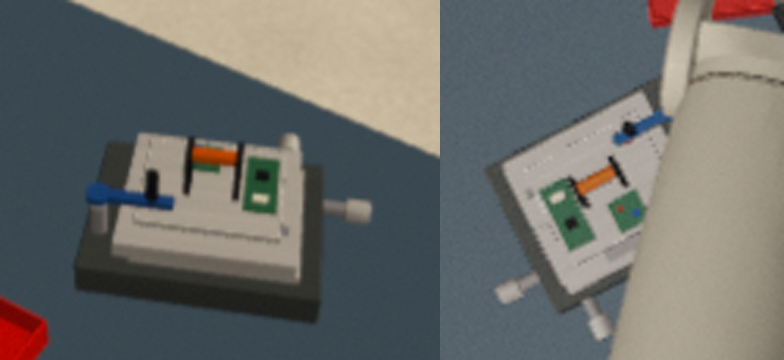

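The keeper lies over the carrier along the stage's +y (left part, 95–170,197). The carrier is level and the robot touches nothing, so I'll hand in.

```bash
python3 -c "
from workcell import arm
print(arm.sign_off())"
```

```text
the job is handed in; nothing more can be done
None
```

I handed the job in at about 20 s: the carrier sits level on the stage, all three feet home by height and feel, the keeper is swung to its stop, and nothing is touching; `sign_off()` returned no verdict.

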